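# Load a plate into the drilling nest

### The arm

A 6-joint arm with a two-finger parallel gripper is mounted at the origin on the work surface. World frame = base frame: x ahead of the robot, y to its left, z up, the work surface at z = 0. Lengths are in m, angles in rad, forces in N, time in s.
With the tool pointing down it reaches from about 0.325 to 0.775 m from the base axis. Payload 5.5 kg.
Tool frame: the origin (TCP) lies midway between the tips of the shut fingers; the grasp point (between the pads) lies 19 mm behind it (ctrl.pinch_z is the distance from the TCP to the grasp point, in m); z points along the fingers, y is the line along which they close (so a half turn about z gives the same grasp; the last joint's range is limited). The gripper opens to 88 mm and grips with 3 to 60 N. Pads are 20 mm wide; open, the fingers measure 115 mm over their backs; the gripper's body (75 mm by 178 mm) begins 61 mm behind the grasp point.
Start: joints at [1.234, 0.091, 1.231, -0, 1.82, -0.057], TCP at [0.166, 0.577, 0.223] pointing down, gripper open.
Joint ranges: [-2.87, 2.87], [-0.86, 2.18], [0.17, 2.46], [-1.51, 4.65], [0.06, 2.69], [-2.65, 2.65]. Speed limits (rad/s): [2.57, 2.57, 3.01, 3.14, 3.14, 3.14].

### API

Orientations are given as a rotation vector (axis times angle).
In Python, from cell import sensors, camera, ctrl gives the robot as it stands.
- The arm moves only by the shell command python3 -m inch 'ROWS' [FORCE]. ROWS is JSON, one flat list of numbers, 7 for each row, row after row: the opening, from 0 (shut) to 1 (fully open), then the shift along the tool's x, y, z as a fraction of full scale, then the turn, a rotation vector about the tool's x, y, z as a fraction of full scale. In form: [jaw, dx, dy, dz, rx, ry, rz, jaw, dx, dy, dz, rx, ry, rz, ...]. A call has 1 to 12 rows; each row shifts and turns the commanded pose from where the row before left it, along the tool's axes as they then stand; what a row does not reach is not made up. Full scale, the value 1, is 50 mm for a shift and 90 degrees for a turn. A row lasts 1/8 s, in which the tool goes at most 62.5 mm and 10.7 degrees, less where a joint would pass 70% of its speed; a pose out of reach is approached as far as the arm can. A call with a number of a shift or a turn outside -1 to 1 is refused whole. A call with a gripper value outside its range is refused whole. The fingers move at their own pace and stop on an object; FORCE is the grip in N (left out, the last holds). Time passes only in rows, so rows that do not move let the fingers close. It gives the time, the measured TCP pose, the force, the opening and the grip force at its end, in the units of the state.
- sensors.read_state(): the state, without advancing time (a new reading comes with each control period).
- camera(name): name is "scene" or "top" or "wrist"; returns a dict with "img" (480x640x3 uint8, red, green, blue), "fx", "fy", "cx", "cy" (pixels), "distortion" ([k1, k2, p1, p2, k3] as OpenCV has them; the pictures are not rectified), "extrinsics" (4x4, takes a point from camera to world coordinates). Camera axes: x right, y up, looking along -z (the intrinsics and any distortion apply to the point x, -y, -z); pixel columns grow to the right and rows downward; lengths in m; the calibration is good to about 2 mm. A picture is of the moment at which its call begins. There is no depth.
- ctrl.hand_in(): hands the job in; it is judged then, once.
The state is a dict: "t": time; "qpos": joint angles; "dq": joint speeds; "tau": joint torques, N m; "eef_pos": TCP position; "tcp_rot": TCP orientation; "ft_force": force on the tool from outside, world axes, zero at the start; "torque": the same for the moment, N m; "grip_width": opening from 0.0 (shut) to 1.0 (fully open); "gripper_force": force on a finger pad.
Only numpy, scipy, OpenCV 4.12 (cv2) and the standard library are available. Lean on these libraries where they do the work, as an engineer would, in place of code of your own. Each camera call takes 0.05 s, during which the arm holds its last target. There are 200 camera calls.

### The job

Take the plate with one rounded and one square end up off its post on the plywood rack and load it in the steel drilling nest: rounded end home in the V, square end against the sprung pusher, the plate lying fully down, flat and square on the nest floor. Leave the two other plates on their posts and do not knock the brush or the can about, and let go of the plate when it is home.

Things in the scene. Friction and masses are not known exactly. Their poses are not given: they have to be found in the camera images.
- blank: The plate to load: plain aluminium, 0.24 kg, 90 x 56 x 18 mm, one end a half circle (radius 28 mm), the other square. 22 mm through bore concentric with the half circle. Origin: bore axis, underside. z up; +x to the rounded end: outline x = -62 mm (square end) to +28 mm; parallel sides at y = +-28 mm from x = -62 to 0. Centre of mass near x = -18 mm: grip across the sides there.
- square_plate: Another aluminium plate on a post, to be left there: 90 x 56 x 18 mm, both ends square, same 22 mm bore and frame as the blank (outline x = -62 to +28 mm).
- link_plate: Another aluminium plate on a post, to be left there: 96 x 56 x 18 mm, both ends half round, same 22 mm bore and frame as the blank (outline x = -68 to +28 mm).
- rack: Fixed plywood board 140 (x) x 390 (y) x 18 mm with three upright steel posts, 14 mm diameter, 45 mm above the board's top (tips 63 mm above the bench), at x = -17 mm, y = -140, 0, +140 mm. Each carries one plate lying flat on the board, post through its bore with 4 mm play; which plate is on which post changes. Origin: centre of the underside, on the bench; z up.
- nest: Fixed drilling nest: steel base 200 (x) x 150 (y) x 12 mm, its top the floor. Origin: centre of the underside; z up; +x from pusher (far side) to V (robot side). Plates enter tilted 15 to 20 degrees, square end low; it pushes the pusher back, the round end swings down behind the V and may need 10 to 15 N to press down. Open for fingers at x -12 to +38 mm. Pusher housing: x -85 to -38, 12 mm high.
- nest_seat (a point): Point on the nest floor, x +30, y 0, z +12 mm in the nest's frame, with its axes: where the blank's origin lies, axes agreeing, when home. The V: two straight arms 10 mm high, 14 mm thick, 44 mm long, each at 45 degrees to x and opening to -x, touch the rounded end. The two rails: 10 mm high, x = -40 to -12 mm of the nest, inner faces at y = +-29.5 mm (1.5 mm play each side).
- pusher_rest (a point): Fixed point: middle of the top edge of the sprung pusher's square face when at rest, x = -26.5 mm, 8 mm above the floor, nest axes. Pusher: 24 mm wide, floor to 8 mm high, slides along the nest's x: 5 N to start, 9.4 N at 5.5 mm (plate home), 11.4 N at its hard stop, 8 mm back. At rest it is 5.5 mm inside the plate's place and a plate lowered level lands on it and cannot pass.
- chip_brush: Bystander: chip brush with a wooden handle, lying along the outer (nest +y) side of the nest, 185 x 36 x 14 mm. Origin on the bench; bristles along its +x.
- oil_can: Bystander: grey round can, 48 mm diameter, 95 mm high, standing on the bench beyond (+x) the rack. Origin: centre of its underside.
Not all that is in view belongs to the job. What is shaped like the blank but black or yellow is not meant.

How it is judged:
On the way:
1. the blank has been lifted up off its post, its underside above the post's tip (z of blank in the frame of rack above 0.064 m), for 0.1 s.
At the end, for the whole second after the job is handed in: The blank is released and at rest in the nest: bore axis within 2.5 mm of the seat point (rounded end in the V, square end holding the pusher back), underside within 2 mm of the floor, flat within 2 degrees, square within 2.8 degrees; the two other plates within 20 mm of their starts (horizontal distance between blank and nest_seat below 0.0025 m and z of blank in the frame of nest_seat between -0.002 and 0.002 m and angle between blank's own z axis and vertical below 0.035 rad and angle between the x axis of blank and the x axis of nest_seat, either way round below 0.05 rad and linear speed of blank below 0.01 m/s and distance of each of square_plate, link_plate from where it was at the start of the episode below 0.02 m); the robot touches nothing.
It fails at once if another plate on the rack is displaced by more than 20 mm (distance of any of square_plate, link_plate from where it was at the start of the episode above 0.02 m).
It fails at once if the brush or the can is knocked more than 40 mm away, or the can is tipped over (distance of any of chip_brush, oil_can from where it was at the start of the episode above 0.04 m or angle between oil_can's own z axis and vertical above 0.5 rad).
It also fails if it takes over 67 s, if anything falls off the work surface, if the arm or the gripper's body presses on something with over 40 N, if the wrist force passes 120 N, or if a joint passes its speed limit or range.

## Working session

There is one attempt and no reset: what is moved stays moved. The work goes in short steps, Python scripts to look and compute and a shell command to move; the robot and the scene stay as the last step left them, time stands still between calls to the robot, and variables do not carry over. Pictures are saved under pics/ and viewed, at most 10 in all, crops included, and the job is handed in when it is done.

```bash
mkdir -p pics; ls; python3 - <<'E'
from cell import sensors,camera,ctrl
import cv2,numpy as np,pickle
d={}
for n in("scene","top","wrist"):
    c=camera(n);d[n]=c;cv2.imwrite(f"pics/{n}0.png",c["img"][:,:,::-1])
    print(n,c["fx"],c["fy"],c["cx"],c["cy"],c["distortion"],np.round(c["extrinsics"],3).tolist())
pickle.dump(d,open("d0.pkl","wb"))
print(sensors.read_state())
E
```

```text
pics
scene 471.2076686662631 471.2076686662631 309.42690368352476 248.03442725983703 [0.02223842 0.         0.         0.         0.        ] [[-0.549, -0.57, 0.612, 1.1], [0.836, -0.37, 0.405, 0.344], [-0.004, 0.734, 0.679, 0.668], [0.0, 0.0, 0.0, 1.0]]
top 466.37702403875693 466.37702403875693 316.3408878962757 240.07520582029628 [-0.02730462  0.          0.          0.          0.        ] [[0.018, 0.987, -0.159, 0.368], [-1.0, 0.021, 0.017, -0.004], [0.02, 0.159, 0.987, 1.198], [0.0, 0.0, 0.0, 1.0]]
wrist 353.1651729440269 353.1651729440269 320.82784506564195 241.65165274536733 [-0.04386218  0.          0.          0.          0.        ] [[0.275, -0.917, -0.289, 0.085], [0.961, 0.262, 0.085, 0.601], [-0.002, -0.301, 0.954, 0.383], [0.0, 0.0, 0.0, 1.0]]
{'t': 0.15, 'qpos': array([ 1.23430896e+00,  9.17201152e-02,  1.23157034e+00, -2.66741575e-05,
        1.81982793e+00, -5.67363995e-02]), 'dq': array([ 5.07289235e-04, -2.54143305e-03, -4.58887638e-03,  8.89074115e-05,
        2.56456764e-04,  3.14088694e-04]), 'tau': array([ 1.48625539e-03, -4.47046924e+01, -4.06905162e+01,  6.98785647e-02,
        2.75167788e-02, -1.35100918e-04]), 'eef_pos': array([0.16562766, 0.57645534, 0.22176814]), 'tcp_rot': array([-4.37972328e-01, -3.11063752e+00,  2.35817709e-03]), 'ft_force': array([-0.0998102 , -0.66489207, -0.59987703]), 'torque': array([-0.02008395, -0.01610962,  0.05996619]), 'gripper_force': 0.0, 'grip_width': 1.003235410603988}
```

View pics/top0.png

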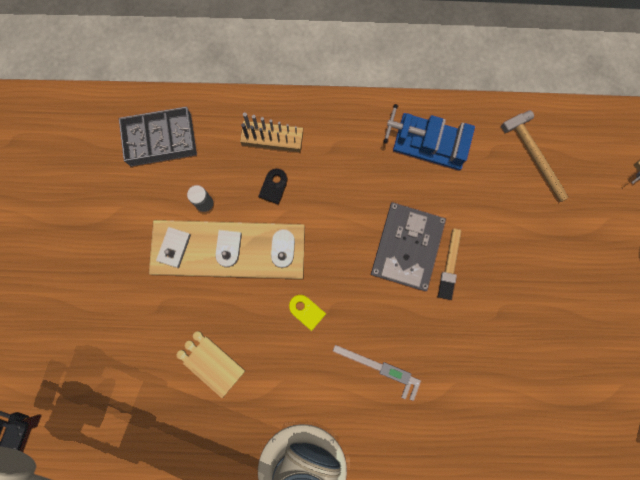

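View pics/scene0.png

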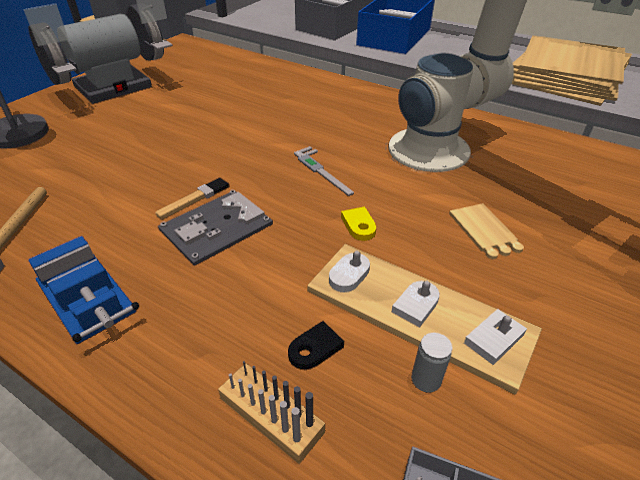

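The top view shows plates on the rack at (173,247), (228,248) and (283,249). It also shows a black one at (274,186), a yellow one at (307,312), and the nest at (410,247). The middle rack plate looks round at the bottom and square at the top, and it's plain aluminium, so it fits. The left one has both ends square and the right one both ends round. I'll confirm this in enlarged crops.

```bash
python3 - <<'E'
import cv2,pickle,numpy as np
d=pickle.load(open("d0.pkl","rb"));i=d["top"]["img"][:,:,::-1]
a=cv2.resize(i[210:290,145:310],None,fx=4.8,fy=4.8,interpolation=cv2.INTER_CUBIC)
cv2.imwrite("pics/rackc.png",a)
b=cv2.resize(i[195:300,360:470],None,fx=5.5,fy=5.5,interpolation=cv2.INTER_CUBIC)
cv2.imwrite("pics/nestc.png",b)
E
```

```text
(no output)
```

View pics/rackc.png

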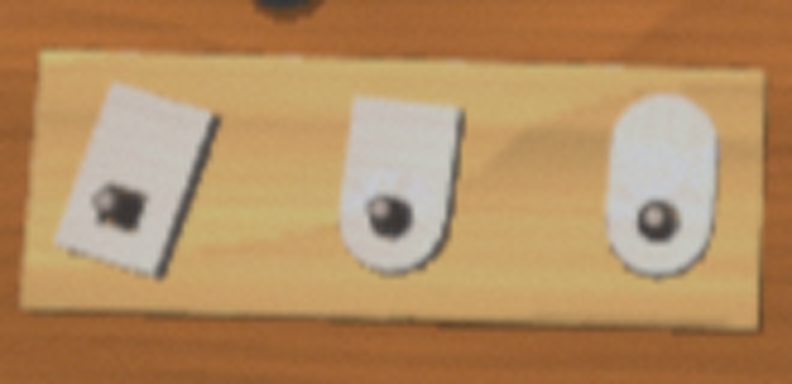

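View pics/nestc.png

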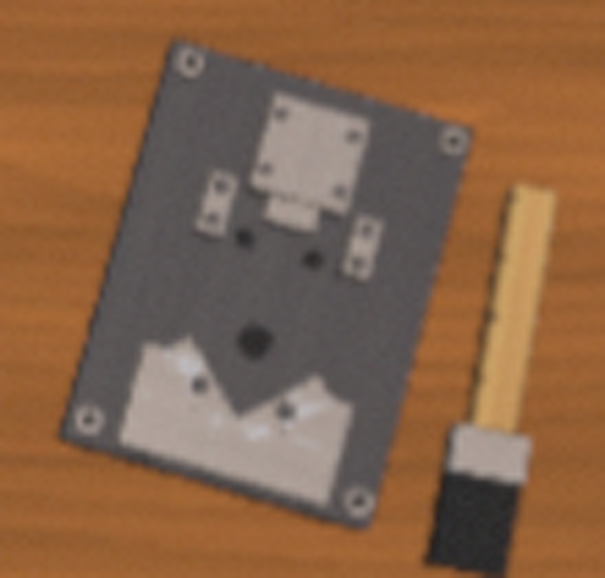

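The crop confirms it: the middle plate has a square far end and a rounded end round the post at (388,213). In the nest crop, the base corners are (173,40), (472,128), (370,527), (62,437), and the V opens up the picture towards the pusher.

```bash
cat > h.py <<'E'
import cv2,numpy as np
def px2w(c,pts,z):
    K=np.array([[c["fx"],0,c["cx"]],[0,c["fy"],c["cy"]],[0,0,1]])
    n=cv2.undistortPoints(np.float64(pts).reshape(-1,1,2),K,np.float64(c["distortion"])).reshape(-1,2)
    E=np.array(c["extrinsics"]);r=np.c_[n[:,0],-n[:,1],-np.ones(len(n))]@E[:3,:3].T
    o=E[:3,3];return o+r*((z-o[2])/r[:,2])[:,None]
def w2px(c,P):
    E=np.array(c["extrinsics"]);q=(np.float64(P).reshape(-1,3)-E[:3,3])@E[:3,:3]
    K=np.array([[c["fx"],0,c["cx"]],[0,c["fy"],c["cy"]],[0,0,1]])
    return cv2.projectPoints(q*[1,-1,-1],np.zeros(3),np.zeros(3),K,np.float64(c["distortion"]))[0].reshape(-1,2)
def uncrop(p,s,o): return (np.float64(p)+.5)/s-.5+np.float64(o)
def fit(model,obs): # 2D rigid: obs = R model + t
    m=np.float64(model);o=np.float64(obs);a=m-m.mean(0);b=o-o.mean(0)
    th=np.arctan2((a[:,0]*b[:,1]-a[:,1]*b[:,0]).sum(),(a*b).sum())
    R=np.array([[np.cos(th),-np.sin(th)],[np.sin(th),np.cos(th)]]);t=o.mean(0)-R@m.mean(0)
    return th,t,np.abs(o-(m@R.T+t)).max()
E
python3 - <<'E'
import pickle,numpy as np;from h import *
c=pickle.load(open("d0.pkl","rb"))["top"]
n=px2w(c,uncrop([(173,40),(472,128),(370,527),(62,437)],5.5,(360,195)),.012)[:,:2]
print("nest",n,fit([(-.1,.0),(0,0)],[(0,0),(0,0)])[0])
for m in([(-.1,-.075),(-.1,.075),(.1,.075),(.1,-.075)],[(-.1,.075),(-.1,-.075),(.1,-.075),(.1,.075)]): print(fit(m,n))
r=px2w(c,uncrop([(40,52),(766,70),(760,328),(20,310)],4.8,(145,210)),.018)[:,:2];print("rack",r)
for s in(1,-1): print(fit([(s*.07,s*.195),(s*.07,-s*.195),(-s*.07,-s*.195),(-s*.07,s*.195)],r))
b=px2w(c,uncrop([(354,97),(460,107),(392,273)],4.8,(145,210)),.036)[:,:2];print("blank",b,fit([(-.062,-.028),(-.062,.028),(.028,0)],b),fit([(-.062,.028),(-.062,-.028),(.028,0)],b))
print(px2w(c,uncrop([(378,203),(645,207),(108,196)],4.8,(145,210)),.063))
E
```

```text
nest [[ 0.66516923 -0.21761547]
 [ 0.6256127  -0.36024561]
 [ 0.435642   -0.30767252]
 [ 0.4746655  -0.16444621]] 0.0
(np.float64(2.87152525620759), array([ 0.55027235, -0.26249495]), np.float64(0.0017546652235663762))
(np.float64(2.866885430829786), array([ 0.55027235, -0.26249495]), np.float64(0.14449192909856173))
rack [[0.60070946 0.39753154]
 [0.59934158 0.00853236]
 [0.46086451 0.00860452]
 [0.46230383 0.39788773]]
(np.float64(-0.003373636175619539), array([0.53080485, 0.20313904]), np.float64(0.0008407271836703423))
(np.float64(3.1382190174141735), array([0.53080485, 0.20313904]), np.float64(0.0008407271836702868))
blank [[0.57660919 0.22469655]
 [0.57247003 0.16878436]
 [0.48415279 0.20021782]] (np.float64(3.0951887193600163), array([0.51244512, 0.19938397]), np.float64(0.0009319704822541297)) (np.float64(3.1175554299504804), array([0.51241992, 0.19866869]), np.float64(0.05638608361949679))
[[0.51711818 0.20434516 0.063     ]
 [0.51792593 0.06823873 0.063     ]
 [0.51779423 0.34204467 0.063     ]]
```

```bash
cat >> h.py <<'E'
from scipy.spatial.transform import Rotation as Ro
def tool(alpha,tilt=0): # tool z down, tool x at heading alpha, then tilt about tool y
    x=np.array([np.cos(alpha),np.sin(alpha),0]);z=np.array([0,0,-1.]);R=Ro.from_matrix(np.c_[x,np.cross(z,x),z])
    return R*Ro.from_rotvec([0,tilt,0])
def delta(s,p,R): # shift in tool axes as they stand, turn fraction
    C=Ro.from_rotvec(s["tcp_rot"])
    print("tcp",np.round(s["eef_pos"],4),"shift/50mm",np.round(C.inv().apply(np.array(p)-s["eef_pos"])/.05,3),"turn/90deg",np.round((C.inv()*R).as_rotvec()/(np.pi/2),4),"F",np.round(s["ft_force"],1),"w",round(s["grip_width"],3),"t",s["t"])
E
python3 -c "
from h import *;from cell import sensors
delta(sensors.read_state(),(.5304,.1986,.2),tool(3.095))"
```

```text
tcp [0.1656 0.5765 0.2218] shift/50mm [-9.099 -5.248  0.443] turn/90deg [-0.001  -0.0002 -0.1484] F [-0.1 -0.7 -0.6] w 1.003 t 0.15
```

```bash
python3 -m inch '[1,-0.76,-0.44,0.04,0,0,0,1,-0.76,-0.44,0.04,0,0,0,1,-0.76,-0.44,0.04,0,0,0,1,-0.76,-0.44,0.04,0,0,0,1,-0.76,-0.44,0.04,0,0,0,1,-0.76,-0.44,0.04,0,0,0,1,-0.76,-0.44,0.04,0,0,0,1,-0.76,-0.44,0.04,0,0,0,1,-0.76,-0.44,0.04,0,0,0,1,-0.76,-0.44,0.04,0,0,-0.05,1,-0.76,-0.44,0.04,0,0,-0.05,1,-0.76,-0.44,0.04,0,0,-0.048]' 
python3 -m inch '[1,0,0,0,0,0,0,1,0,0,0,0,0,0]'
python3 - <<'E'
from h import *;from cell import sensors,camera
import pickle
delta(sensors.read_state(),(.5304,.1986,.2),tool(3.095))
c=camera("wrist");pickle.dump(c,open("d1.pkl","wb"));i=c["img"][:,:,::-1].copy()
cv2.imwrite("pics/w1.png",i)
print(w2px(c,[(.5124,.1994,.036),(.5766,.2247,.036),(.5725,.1688,.036),(.4842,.2002,.036)]))
E
```

```text
t: 1.65
eef_pos: [0.5389, 0.2035, 0.1984]
tcp_rot: [-0.071, -3.141, -0.0]
ft_force: [1.1, 0.4, 0.5]
grip_width: 1.002
gripper_force: 0.0
t: 1.9
eef_pos: [0.5376, 0.2049, 0.1983]
tcp_rot: [-0.076, -3.14, -0.0]
ft_force: [0.3, 0.2, 0.4]
grip_width: 1.001
gripper_force: 0.0
tcp [0.5376 0.2049 0.1983] shift/50mm [ 0.137 -0.133 -0.034] turn/90deg [ 0.0001 -0.0007 -0.001 ] F [0.3 0.2 0.4] w 1.001 t 1.9
[[312.11222885 197.09488704]
 [341.48547266 260.80452398]
 [284.23575463 259.40758984]
 [311.30270032 166.18807516]]
```

View pics/w1.png

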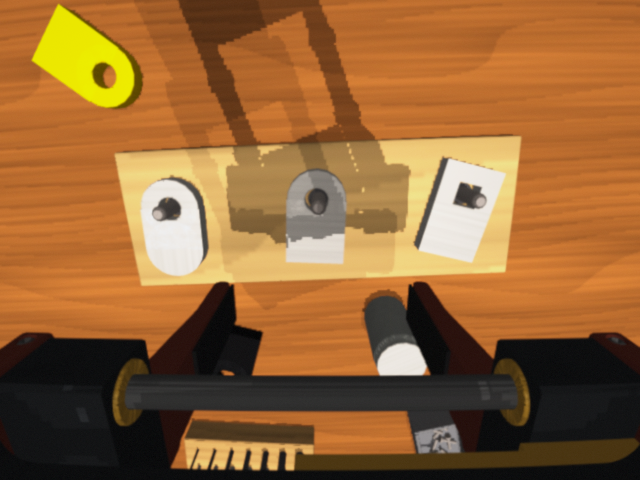

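The wrist picture shows the blank in the middle: its square end's top corners are at about (286,261) and (344,263), the round apex at (317,169), and the post through the bore at (317,200). Refine with this.

```bash
python3 - <<'E'
import pickle;from h import *;from cell import sensors
c=pickle.load(open("d1.pkl","rb"))
i=c["img"][155:275,260:370,::-1];cv2.imwrite("pics/w1c.png",cv2.resize(i,None,fx=5,fy=5,interpolation=cv2.INTER_CUBIC))
o=px2w(c,[(344,263),(286,261.5),(317,169)],.036)[:,:2]
print(o,fit([(-.062,-.028),(-.062,.028),(.028,0)],o))
E
```

```text
[[0.5790157  0.22709816]
 [0.57476079 0.17035684]
 [0.48695214 0.2052148 ]] (np.float64(3.068938958009275), array([0.51499396, 0.20321281]), np.float64(0.0004597859631277623))
```

View pics/w1c.png

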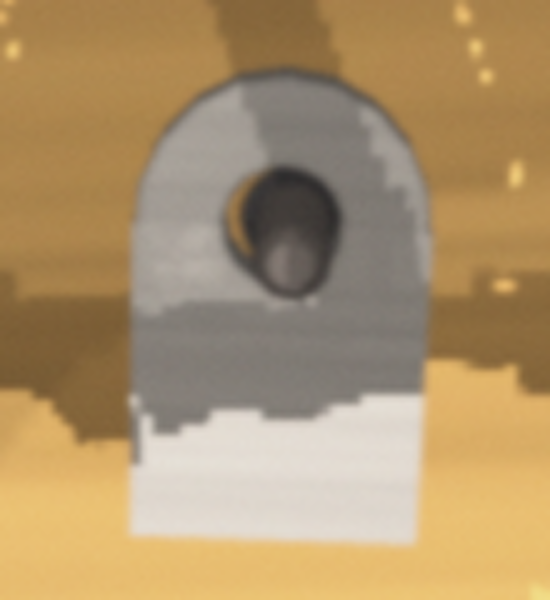

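The crop shows the square corners at (131,536) and (416,544), the top-face sides at (134,215) and (430,215), and the apex at (285,76).

```bash
python3 - <<'E'
import pickle;from h import *;from cell import sensors
c=pickle.load(open("d1.pkl","rb"))
o=px2w(c,uncrop([(416,544),(131,536),(430,215),(134,215),(285,76)],5,(260,155)),.036)[:,:2]
f=fit([(-.062,-.028),(-.062,.028),(0,-.028),(0,.028),(.028,0)],o);print(f)
th,t,_=f;g=t-.018*np.array([np.cos(th),np.sin(th)]);print(g)
delta(sensors.read_state(),(*g,.021),tool(th))
E
```

```text
(np.float64(3.069773255808036), array([0.51448037, 0.20273821]), np.float64(0.0021590401721641728))
[0.53243396 0.20144658]
tcp [0.5374 0.2053 0.1986] shift/50mm [ 0.094 -0.084  3.553] turn/90deg [ 0.0002 -0.0003  0.0157] F [ 0.1  0.1 -0.4] w 0.998 t 1.95
```

```bash
python3 -m inch '[1,0.09,-0.08,0,0,0,0.015,1,0,0,0.5,0,0,0,1,0,0,0.6,0,0,0,1,0,0,0.7,0,0,0,1,0,0,0.7,0,0,0,1,0,0,0.5,0,0,0,1,0,0,0.3,0,0,0,1,0,0,0.13,0,0,0,1,0,0,0,0,0,0,1,0,0,0,0,0,0]'
python3 - <<'E'
from h import *;from cell import sensors
delta(sensors.read_state(),(.5324,.2014,.021),tool(3.07))
E
```

```text
t: 3.2
eef_pos: [0.534, 0.2011, 0.0285]
tcp_rot: [0.111, 3.138, 0.001]
ft_force: [0.4, 0.0, 0.3]
grip_width: 1.001
gripper_force: 0.0
tcp [0.534  0.2011 0.0285] shift/50mm [0.033 0.003 0.15 ] turn/90deg [0.0005 0.0012 0.0004] F [0.4 0.  0.3] w 1.001 t 3.2
```

Another 7 mm down, then close at 35 N.

```bash
python3 -m inch '[1,0.03,0,0.15,0,0,0,1,0,0,0,0,0,0]'; python3 -m inch '[0.3,0,0,0,0,0,0,0.3,0,0,0,0,0,0,0.3,0,0,0,0,0,0,0.3,0,0,0,0,0,0,0.3,0,0,0,0,0,0,0.3,0,0,0,0,0,0]' 35
```

```text
t: 3.45
eef_pos: [0.5314, 0.2009, 0.019]
tcp_rot: [-0.111, -3.139, 0.001]
ft_force: [-0.2, -0.1, 0.2]
grip_width: 1.001
gripper_force: 0.0
t: 4.2
eef_pos: [0.5319, 0.2009, 0.0198]
tcp_rot: [0.111, 3.139, -0.0]
ft_force: [0.4, -1.0, 0.7]
grip_width: 0.639
gripper_force: 34.9
```

```bash
python3 -m inch '[0.3,0,0,-0.15,0,0,0,0.3,0,0,-0.25,0,0,0,0.3,0,0,-0.4,0,0,0,0.3,0,0,-0.5,0,0,0,0.3,0,0,-0.6,0,0,0,0.3,0,0,-0.6,0,0,0,0.3,0,0,-0.5,0,0,0,0.3,0,0,-0.2,0,0,0,0.3,0,0,0,0,0,0]'
python3 - <<'E'
from h import *;from cell import sensors
th=2.8715;o=np.array([.5503,-.2625]);u=np.array([np.cos(th),np.sin(th)])
p=o+.012*u;print(p)
delta(sensors.read_state(),(*(p+.08*u),.18),tool(th))
E
```

```text
t: 5.32
eef_pos: [0.5322, 0.2011, 0.1808]
tcp_rot: [0.111, 3.138, 0.001]
ft_force: [0.1, 1.2, -2.5]
grip_width: 0.633
gripper_force: 35.0
[ 0.53873505 -0.25929815]
tcp [0.5322 0.2011 0.1808] shift/50mm [ 7.860e-01 -8.859e+00  8.000e-03] turn/90deg [0.0006 0.0011 0.1269] F [ 0.1  1.2 -2.5] w 0.633 t 5.325
```

```bash
python3 -m inch '[0.3,-0.05,-0.5,0,0,0,0,0.3,-0.1,-0.75,-0.03,0,0,0.02,0.3,-0.1,-0.75,-0.03,0,0,0.02,0.3,-0.1,-0.75,-0.03,0,0,0.02,0.3,-0.1,-0.75,-0.03,0,0,0.02,0.3,-0.1,-0.75,-0.03,0,0,0.02,0.3,-0.1,-0.75,-0.03,0,0,0.02,0.3,-0.1,-0.75,-0.03,0,0,0.007,0.3,-0.1,-0.75,-0.03,0,0,0,0.3,-0.1,-0.75,-0.03,0,0,0,0.3,-0.1,-0.75,-0.03,0,0,0,0.3,-0.05,-0.4,0,0,0,0]'
python3 - <<'E'
from h import *;from cell import sensors
th=2.8715;o=np.array([.5503,-.2625]);u=np.array([np.cos(th),np.sin(th)])
p=o-.08*u;print(p)
delta(sensors.read_state(),(*p,.2),tool(th))
E
```

```text
t: 6.82
eef_pos: [0.5046, -0.222, 0.1932]
tcp_rot: [-0.426, -3.11, -0.001]
ft_force: [0.6, 0.7, -2.5]
grip_width: 0.634
gripper_force: 35.0
[ 0.62739969 -0.28384566]
tcp [ 0.5046 -0.222   0.1932] shift/50mm [-2.697 -0.532 -0.142] turn/90deg [ 0.0002 -0.0014 -0.0012] F [ 0.6  0.7 -2.5] w 0.634 t 6.825
```

```bash
python3 -m inch '[0.3,-0.35,-0.1,-0.03,0,0,0,0.3,-0.6,-0.1,-0.03,0,0,0,0.3,-0.7,-0.1,-0.03,0,0,0,0.3,-0.6,-0.1,-0.03,0,0,0,0.3,-0.4,-0.1,-0.03,0,0,0,0.3,0,0,0,0,0,0,0.3,0,0,0,0,0,0]'
python3 - <<'E'
from h import *;from cell import sensors,camera
import pickle
c=camera("wrist");pickle.dump(c,open("d2.pkl","wb"));cv2.imwrite("pics/w2.png",cv2.resize(c["img"][:,:,::-1],(800,600),interpolation=cv2.INTER_CUBIC))
s=sensors.read_state();print(s["eef_pos"],s["tcp_rot"])
th=2.8715;o=np.array([.5503,-.2625]);u=np.array([np.cos(th),np.sin(th)]);v=np.array([-u[1],u[0]])
print(w2px(c,[(*(o+a*u+b*v),.012) for a,b in((-.1,-.075),(-.1,.075),(.1,.075),(.1,-.075))])*1.25)
E
```

```text
t: 7.7
eef_pos: [0.626, -0.2794, 0.2014]
tcp_rot: [-0.422, -3.112, -0.001]
ft_force: [-0.2, -0.1, -1.6]
grip_width: 0.63
gripper_force: 35.0
[ 0.62594951 -0.27949516  0.20189798] [-4.22754615e-01 -3.11224765e+00 -6.72570252e-04]
[[484.91186382 297.47493548]
 [304.82671712 297.3038358 ]
 [288.47883082  27.76720644]
 [499.77949322  27.86462071]]
```

View pics/w2.png

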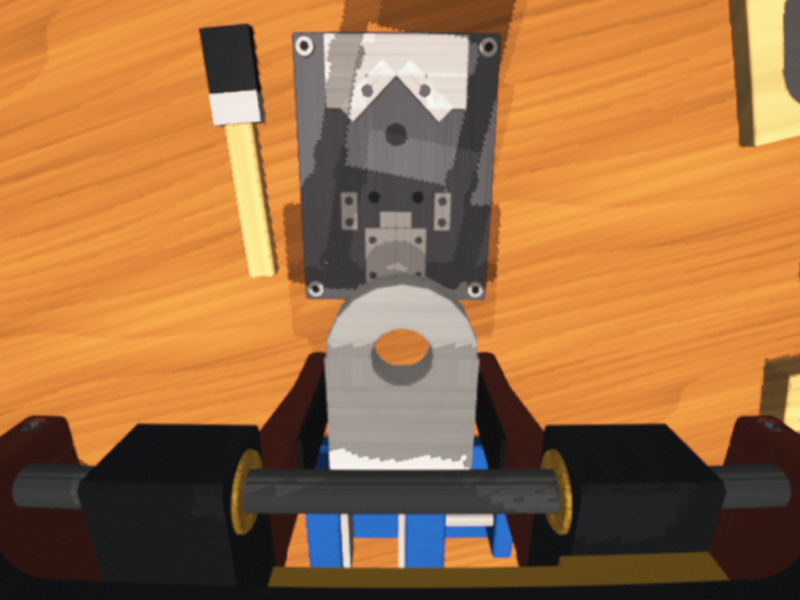

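Nest base corners in this picture (800-wide): (292,33), (500,35), (485,299), (306,298). The V's inner corner is at (397,76) and the held plate's bore at (402,348). One enlarged montage will give better readings.

```bash
python3 - <<'E'
import pickle;from h import *
i=pickle.load(open("d2.pkl","rb"))["img"][:,:,::-1]
r=lambda a:cv2.resize(a,None,fx=3,fy=3,interpolation=cv2.INTER_CUBIC)
a=r(i[20:220,228:388+15]);b=r(i[210:400,258:385][:, :])[:,:]
m=np.zeros((600,800,3),np.uint8);a=a[:600,:525];m[:,:a.shape[1]]=a
b=cv2.resize(i[210:400,255:390],None,fx=2,fy=2,interpolation=cv2.INTER_CUBIC);m[:b.shape[0],528:528+b.shape[1]]=b
cv2.imwrite("pics/m2.png",m)
E
```

```text
(no output)
```

View pics/m2.png

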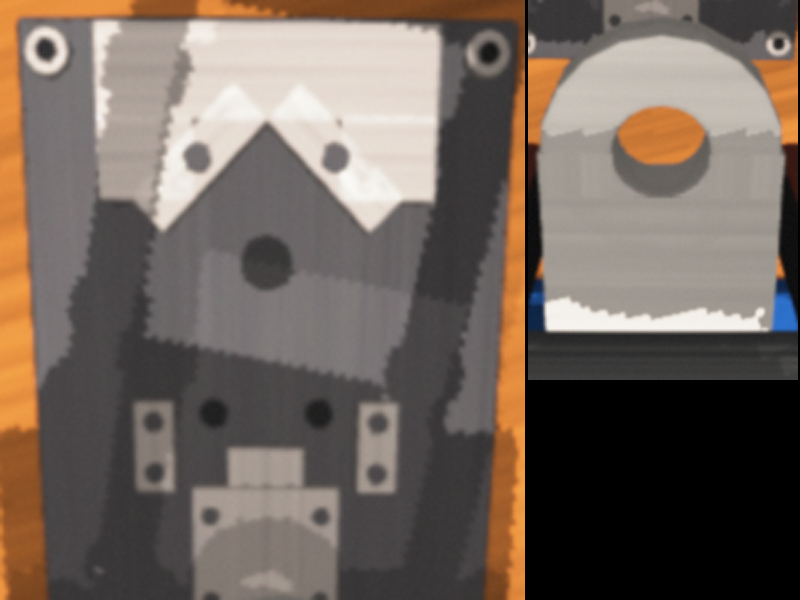

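Readings in the montage:
- **Nest (left):** V inner corner (267,124), seat hole (266,263), rail inner near corners (174,402) and (358,402), pusher edge mid (266,448), base corners (20,20) and (517,22).
- **Held plate (right):** bore ring centre (661.5,151.5), sides (540,140)/(545,330) and (783,140)/(773,330), apex (661,36).

```bash
python3 - <<'E'
import pickle;from h import *;from cell import sensors
c=pickle.load(open("d2.pkl","rb"));s=sensors.read_state()
obs=[((267,124),.022,(.0696,0)),((266,263),.012,(.03,0)),((174,402),.022,(-.012,.0295)),((358,402),.022,(-.012,-.0295)),((266,448),.020,(-.0265,0)),((20,20),.012,(.1,.075)),((517,22),.012,(.1,-.075))]
W=np.array([px2w(c,[uncrop(p,3,(228,20))],z)[0,:2] for p,z,_ in obs]);M=np.array([m for *_,m in obs])
th,t,e=fit(M,W);R=np.array([[np.cos(th),-np.sin(th)],[np.sin(th),np.cos(th)]])
print("nest",th,t,e,"\n",np.round(((W-t)@R-M)*1000,1).tolist())
zt=s["eef_pos"][2]+.0162
P=px2w(c,uncrop([(661.5-528,151.5),(540-528,140),(545-528,330),(783-528,140),(773-528,330),(661-528,36)],2,(255,210)),zt)
C=Ro.from_rotvec(s["tcp_rot"]);print("plate pts in tool mm",np.round(C.inv().apply(P-s["eef_pos"])*1000,1).tolist())
x=C.as_matrix()[:,0];print("tool heading",np.arctan2(x[1],x[0]))
E
```

```text
nest 2.8661538652072043 [ 0.55316973 -0.26233987] 0.0014042162594272711 
 [[-0.9, 0.0], [0.5, 0.3], [0.5, -0.6], [0.9, 0.7], [0.7, 0.0], [-1.0, -1.5], [-0.7, 1.1]]
plate pts in tool mm [[17.6, 1.5, -16.2], [20.3, -25.6, -16.2], [-30.6, -27.1, -16.2], [20.4, 28.7, -16.2], [-30.6, 29.1, -16.2], [44.4, 1.4, -16.2]]
tool heading 2.8715738522107164
```

```bash
cat > n.py <<'E'
from h import *;from cell import sensors
import sys
TH=2.867;T=np.array([.5529,-.2636]);XP=-.0173;ZP=.0018
def tcp(xs,zc,deg,y=0): # square bottom edge at nest x=xs, zc above the floor (mm)
    a=np.radians(deg);X=.062+XP
    x=xs/1e3+X*np.cos(a)-ZP*np.sin(a);z=.012+zc/1e3+X*np.sin(a)+ZP*np.cos(a)
    u=np.array([np.cos(TH),np.sin(TH)]);return (*(T+x*u+y/1e3*np.array([-u[1],u[0]])),z),tool(TH,a)
if __name__=="__main__":
    s=sensors.read_state();delta(s,*tcp(*map(float,sys.argv[1:])))
    C=Ro.from_rotvec(s["tcp_rot"]).as_matrix();d=C[:,0];a=np.arcsin(d[2]);X=.062+XP
    u=np.array([np.cos(TH),np.sin(TH)]);q=s["eef_pos"]-d*X-(-C[:,2])*ZP;r=q[:2]-T
    print("xs,y,zc mm",np.round([r@u*1e3,r@[-u[1]*1e3,u[0]*1e3],(q[2]-.012)*1e3],1),"tilt",round(np.degrees(a),2),"yaw err",round(np.arctan2(d[1],d[0])-TH,4),"F nest x,y,z",np.round([s["ft_force"][:2]@u,s["ft_force"][:2]@[-u[1],u[0]],s["ft_force"][2]],1))
E
python3 n.py -22 40 17
```

```text
tcp [ 0.6259 -0.2795  0.2019] shift/50mm [ 1.895 -0.082  2.704] turn/90deg [-0.0002  0.1884  0.0029] F [-0.1 -0.2 -2.8] w 0.638 t 7.75
xs,y,zc mm [-119.3   -4.7  188.1] tilt 0.05 yaw err 0.0046 F nest x,y,z [ 0.   0.2 -2.8]
```

```bash
python3 -m inch '[0.3,0.3,-0.02,0.3,0,0,0,0.3,0.4,-0.02,0.5,0,0,0,0.3,0.4,-0.02,0.6,0,0,0,0.3,0.4,-0.02,0.5,0,0,0,0.3,0.3,0,0.4,0,0,0.003,0.3,0.1,0,0.2,0,0,0,0.3,0,0,0,0,0.06,0,0.3,0,0,0,0,0.07,0,0.3,0,0,0,0,0.058,0,0.3,0,0,0,0,0,0,0.3,0,0,0,0,0,0]'
python3 n.py -22 40 17
```

```text
t: 9.12
eef_pos: [0.5342, -0.2586, 0.0776]
tcp_rot: [-0.391, -2.824, -0.057]
ft_force: [-0.4, 0.5, -3.0]
grip_width: 0.639
gripper_force: 35.0
tcp [ 0.5342 -0.2586  0.0776] shift/50mm [-0.046  0.006  0.211] turn/90deg [-0.      0.0024 -0.0002] F [-0.4  0.5 -3. ] w 0.639 t 9.125
xs,y,zc mm [-22.9   0.3  50.9] tilt 16.78 yaw err -0.0004 F nest x,y,z [ 0.5 -0.4 -3. ]
```

```bash
python3 n.py -20 18 17
```

```text
tcp [ 0.5342 -0.2586  0.0776] shift/50mm [-0.135  0.006  0.644] turn/90deg [-0.      0.0024 -0.0002] F [-0.4  0.5 -3. ] w 0.639 t 9.125
xs,y,zc mm [-22.9   0.3  50.9] tilt 16.78 yaw err -0.0004 F nest x,y,z [ 0.5 -0.4 -3. ]
```

```bash
python3 -m inch '[0.3,-0.05,0,0.25,0,0.002,0,0.3,-0.05,0,0.25,0,0,0,0.3,-0.035,0,0.14,0,0,0,0.3,0,0,0,0,0,0,0.3,0,0,0,0,0,0]'
python3 n.py -20 18 17
python3 - <<'E'
from h import *;from cell import camera;from n import *
import pickle
c=camera("wrist");pickle.dump(c,open("d3.pkl","wb"))
s=camera("scene");pickle.dump(s,open("s3.pkl","wb"))
w=c["img"][60:460,200:440,::-1];a=cv2.resize(w,None,fx=1.5,fy=1.5,interpolation=cv2.INTER_CUBIC)
b=cv2.resize(s["img"][140:300,140:290,::-1],None,fx=2.9,fy=2.9,interpolation=cv2.INTER_CUBIC)
m=np.zeros((600,800,3),np.uint8);m[:,:360]=a;m[:b.shape[0],364:364+b.shape[1]]=b[:, :436];cv2.imwrite("pics/m3.png",m)
E
```

```text
t: 9.75
eef_pos: [0.5311, -0.2579, 0.0448]
tcp_rot: [-0.39, -2.819, -0.058]
ft_force: [0.0, -0.1, -2.6]
grip_width: 0.636
gripper_force: 35.0
tcp [ 0.5311 -0.2579  0.0448] shift/50mm [-0.006  0.008 -0.001] turn/90deg [ 0.0001 -0.0009 -0.0003] F [ 0.  -0.1 -2.6] w 0.636 t 9.75
xs,y,zc mm [-19.7   0.4  18. ] tilt 17.08 yaw err -0.0005 F nest x,y,z [-0.1  0.1 -2.6]
```

View pics/m3.png

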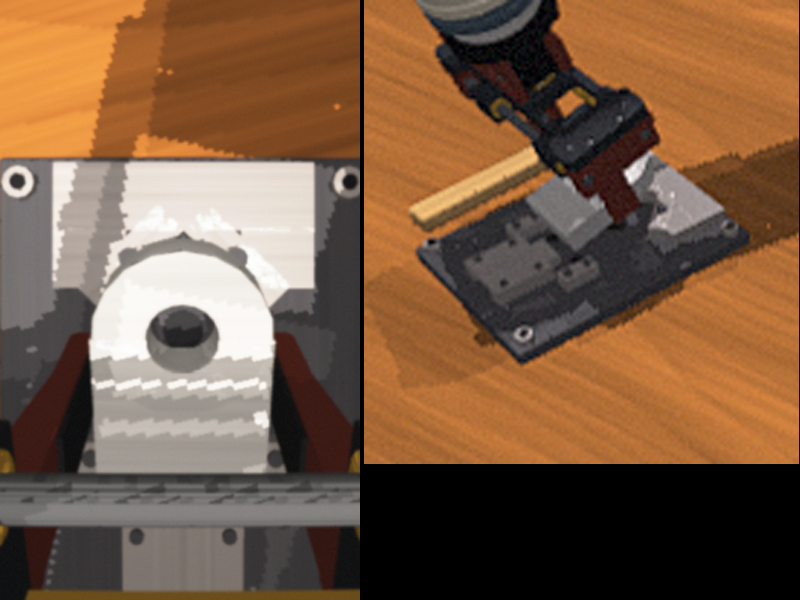

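The left panel (wrist) shows the V inner corner at (184,233), base screws at (18,181) and (349,181), housing screws at (136,536) and (230,536), bore ring centre at (182.5,339), and plate sides at 90 and 274 on row 340. The right panel (scene) shows the plate hanging tilted over the nest, clear of the V and rails.

```bash
python3 - <<'E'
from n import *;import pickle
c=pickle.load(open("d3.pkl","rb"));u=np.array([np.cos(TH),np.sin(TH)]);v=np.array([-u[1],u[0]])
for n,p,z in[("apex",(184,233),.022),("scr",(18,181),.012),("scr",(349,181),.012),("Vl",(53,230),.022),("Vr",(315,230),.022),("hs",(136,536),.024),("hs",(230,536),.024),("bore",(182.5,339),.0653),("side",(90,340),.0653),("side",(274,340),.0653)]:
    w=px2w(c,[uncrop(p,1.5,(200,60))],z)[0,:2]-T;print(n,np.round([w@u*1e3,w@v*1e3],1))
E
```

```text
apex [68.9 -1.6]
scr [90.5 65. ]
scr [ 90.5 -68. ]
Vl [70.  48.4]
Vr [ 70.1 -51.7]
hs [-47.2  16.7]
hs [-47.2 -19.3]
bore [34.2 -1. ]
side [33.8 26.8]
side [ 33.9 -28.5]
```

```bash
python3 n.py -21 3 17 
```

```text
tcp [ 0.5313 -0.258   0.0451] shift/50mm [-0.11   0.008  0.287] turn/90deg [-0.     -0.0005 -0.0003] F [ 0.1 -0.  -2.8] w 0.634 t 9.85
xs,y,zc mm [-19.9   0.4  18.3] tilt 17.04 yaw err -0.0005 F nest x,y,z [-0.1  0.  -2.8]
```

```bash
python3 -m inch '[0.3,-0.04,0.01,0.1,0,0,0,0.3,-0.04,0,0.1,0,0,0,0.3,-0.03,0,0.09,0,0,0,0.3,0,0,0,0,0,0,0.3,0,0,0,0,0,0]'
python3 n.py -21 0.5 17; python3 n.py -31 0.5 17|head -1
```

```text
t: 10.48
eef_pos: [0.5321, -0.2576, 0.0291]
tcp_rot: [-0.39, -2.818, -0.059]
ft_force: [-0.3, 0.1, -3.1]
grip_width: 0.633
gripper_force: 35.0
tcp [ 0.5321 -0.2576  0.0291] shift/50mm [-0.018 -0.002  0.032] turn/90deg [ 0.0001 -0.0011 -0.0003] F [-0.3  0.1 -3.1] w 0.633 t 10.475
xs,y,zc mm [-20.6  -0.1   2.2] tilt 17.1 yaw err -0.0005 F nest x,y,z [ 0.3 -0.1 -3.1]
tcp [ 0.5321 -0.2576  0.0291] shift/50mm [-0.209 -0.002 -0.026] turn/90deg [ 0.0001 -0.0011 -0.0003] F [-0.3  0.1 -3.1] w 0.633 t 10.475
```

```bash
python3 -m inch '[0.3,-0.018,0,0.03,0,0,0,0.3,0,0,0,0,0,0]'; python3 n.py -21 0.5 17
python3 -m inch '[0.3,-0.06,0,-0.02,0,0,0,0.3,-0.06,0,-0.02,0,0,0,0.3,0,0,0,0,0,0,0.3,0,0,0,0,0,0]'; python3 n.py -31 0.5 17
```

```text
t: 10.72
eef_pos: [0.5326, -0.2577, 0.0274]
tcp_rot: [-0.39, -2.819, -0.059]
ft_force: [1.0, -0.1, -3.0]
grip_width: 0.632
gripper_force: 35.0
tcp [ 0.5326 -0.2577  0.0274] shift/50mm [ 0.    -0.003  0.002] turn/90deg [ 0.0001 -0.0011 -0.0003] F [ 1.  -0.1 -3. ] w 0.632 t 10.725
xs,y,zc mm [-21.   -0.1   0.5] tilt 17.1 yaw err -0.0005 F nest x,y,z [-1.  -0.1 -3. ]
t: 11.22
eef_pos: [0.5372, -0.2591, 0.0276]
tcp_rot: [-0.39, -2.814, -0.06]
ft_force: [-6.6, 1.7, -0.2]
grip_width: 0.638
gripper_force: 34.9
tcp [ 0.5372 -0.2591  0.0276] shift/50mm [-0.099 -0.002 -0.025] turn/90deg [ 0.0003 -0.0038 -0.0005] F [-6.6  1.7 -0.2] w 0.638 t 11.225
xs,y,zc mm [-25.8  -0.1   0.5] tilt 17.35 yaw err -0.0008 F nest x,y,z [ 6.8  0.1 -0.2]
```

```bash
python3 -m inch '[0.3,-0.05,0,-0.015,0,0,0,0.3,-0.05,0,-0.015,0,0,0,0.3,0,0,0,0,0,0,0.3,0,0,0,0,0,0]' 45; python3 n.py -32.3 0.5 9
```

```text
t: 11.72
eef_pos: [0.5414, -0.2602, 0.0276]
tcp_rot: [-0.39, -2.812, -0.06]
ft_force: [-9.7, 2.7, 2.0]
grip_width: 0.633
gripper_force: 44.9
tcp [ 0.5414 -0.2602  0.0276] shift/50mm [-0.047 -0.003  0.118] turn/90deg [ 0.0003 -0.0942 -0.0006] F [-9.7  2.7  2. ] w 0.633 t 11.725
xs,y,zc mm [-30.1  -0.1   0.5] tilt 17.48 yaw err -0.0009 F nest x,y,z [10.1 -0.   2. ]
```

```bash
python3 -m inch '[0.3,-0.02,0,0.035,0,-0.03,0,0.3,-0.02,0,0.04,0,-0.03,0,0.3,-0.015,0,0.04,0,-0.034,0,0.3,0,0,0,0,0,0,0.3,0,0,0,0,0,0]'; python3 n.py -32.6 0.5 9;python3 n.py -32.6 0.3 0 |head -1
```

```text
t: 12.35
eef_pos: [0.5416, -0.2603, 0.0209]
tcp_rot: [-0.41, -2.956, -0.033]
ft_force: [-11.8, 3.5, 0.9]
grip_width: 0.634
gripper_force: 44.9
tcp [ 0.5416 -0.2603  0.0209] shift/50mm [-0.009 -0.003 -0.009] turn/90deg [ 0.0004 -0.0013 -0.0006] F [-11.8   3.5   0.9] w 0.634 t 12.35
xs,y,zc mm [-32.   -0.1   0. ] tilt 9.12 yaw err -0.0009 F nest x,y,z [12.3 -0.1  0.9]
tcp [ 0.5416 -0.2603  0.0209] shift/50mm [-0.016 -0.003  0.135] turn/90deg [ 0.0003 -0.1013 -0.0006] F [-11.8   3.5   0.9] w 0.634 t 12.35
```

```bash
python3 -m inch '[0.3,-0.006,0,0.03,0,-0.028,0,0.3,-0.006,0,0.033,0,-0.028,0,0.3,0,0,0,0,0,0,0.3,0,0,0,0,0,0]'; python3 n.py -32.4 0.3 0
```

```text
t: 12.85
eef_pos: [0.5414, -0.2603, 0.0169]
tcp_rot: [-0.422, -3.041, -0.016]
ft_force: [-10.9, 3.6, 1.1]
grip_width: 0.634
gripper_force: 44.9
tcp [ 0.5414 -0.2603  0.0169] shift/50mm [ 0.003 -0.002  0.057] turn/90deg [ 0.0003 -0.0458 -0.0006] F [-10.9   3.6   1.1] w 0.634 t 12.85
xs,y,zc mm [-32.5  -0.1  -0.1] tilt 4.13 yaw err -0.0009 F nest x,y,z [11.5 -0.5  1.1]
```

```bash
python3 -m inch '[0.3,0,0,0.03,0,-0.023,0,0.3,0,0,0.033,0,-0.023,0,0.3,0,0,0,0,0,0,0.3,0,0,0,0,0,0]'; python3 n.py -32 0 0
```

```text
t: 13.35
eef_pos: [0.5414, -0.2602, 0.0137]
tcp_rot: [0.431, 3.111, 0.0]
ft_force: [-12.5, 3.4, 1.0]
grip_width: 0.636
gripper_force: 44.9
tcp [ 0.5414 -0.2602  0.0137] shift/50mm [ 0.014 -0.003 -0.001] turn/90deg [ 0.0002  0.0003 -0.0004] F [-12.5   3.4   1. ] w 0.636 t 13.35
xs,y,zc mm [-32.7  -0.1  -0. ] tilt -0.03 yaw err -0.0006 F nest x,y,z [12.9  0.1  1. ]
```

```bash
python3 -m inch '[0.3,0.015,0,0.02,0,0,0,0.3,0,0,0.02,0,0,0,0.3,0,0,0,0,0,0]'; python3 n.py -32 0 0
```

```text
t: 13.72
eef_pos: [0.5414, -0.2603, 0.0137]
tcp_rot: [0.43, 3.11, -0.0]
ft_force: [-13.5, 4.9, 9.1]
grip_width: 0.633
gripper_force: 44.9
tcp [ 0.5414 -0.2603  0.0137] shift/50mm [ 0.014 -0.002 -0.001] turn/90deg [ 0.      0.0015 -0.0003] F [-13.5   4.9   9.1] w 0.633 t 13.725
xs,y,zc mm [-32.7  -0.1   0. ] tilt -0.13 yaw err -0.0005 F nest x,y,z [14.3 -1.1  9.1]
```

```bash
python3 -m inch '[0.3,0.02,0,-0.02,0,0,0,0.3,0.02,0,0,0,0,0,0.3,0,0,0,0,0,0]'; python3 n.py -32 0 0
```

```text
t: 14.1
eef_pos: [0.5404, -0.26, 0.0138]
tcp_rot: [0.43, 3.107, -0.001]
ft_force: [-6.9, 1.9, 1.9]
grip_width: 0.637
gripper_force: 44.9
tcp [ 0.5404 -0.26    0.0138] shift/50mm [-0.005 -0.002 -0.001] turn/90deg [ 0.      0.003  -0.0003] F [-6.9  1.9  1.9] w 0.637 t 14.1
xs,y,zc mm [-31.7  -0.1   0.2] tilt -0.27 yaw err -0.0004 F nest x,y,z [7.1 0.  1.9]
```

```bash
python3 -m inch '[0.8,0,0,0,0,0,0,0.8,0,0,0,0,0,0,0.8,0,0,0,0,0,0,0.8,0,0,-0.1,0,0,0,0.8,0,0,-0.3,0,0,0,0.8,0,0,-0.5,0,0,0,0.8,0,0,-0.6,0,0,0,0.8,0,0,-0.6,0,0,0,0.8,-0.4,0,-0.6,0,0,0,0.8,-0.6,0,-0.4,0,0,0,0.8,-0.4,0,0,0,0,0,0.8,0,0,0,0,0,0]'
python3 - <<'E'
from h import *;from cell import camera
import pickle
c=camera("wrist");pickle.dump(c,open("d4.pkl","wb"));s=camera("scene")
a=cv2.resize(c["img"][0:300,220:420,::-1],None,fx=2,fy=2,interpolation=cv2.INTER_CUBIC)
b=cv2.resize(s["img"][165:275,150:285,::-1],None,fx=2.9,fy=2.9,interpolation=cv2.INTER_CUBIC)
m=np.zeros((600,800,3),np.uint8);m[:,:400]=a;m[:b.shape[0],404:404+b.shape[1]]=b;cv2.imwrite("pics/m4.png",m)
E
```

```text
t: 15.6
eef_pos: [0.6089, -0.2792, 0.1703]
tcp_rot: [0.429, 3.102, -0.002]
ft_force: [0.5, 0.1, 0.7]
grip_width: 0.801
gripper_force: 0.0
```

View pics/m4.png

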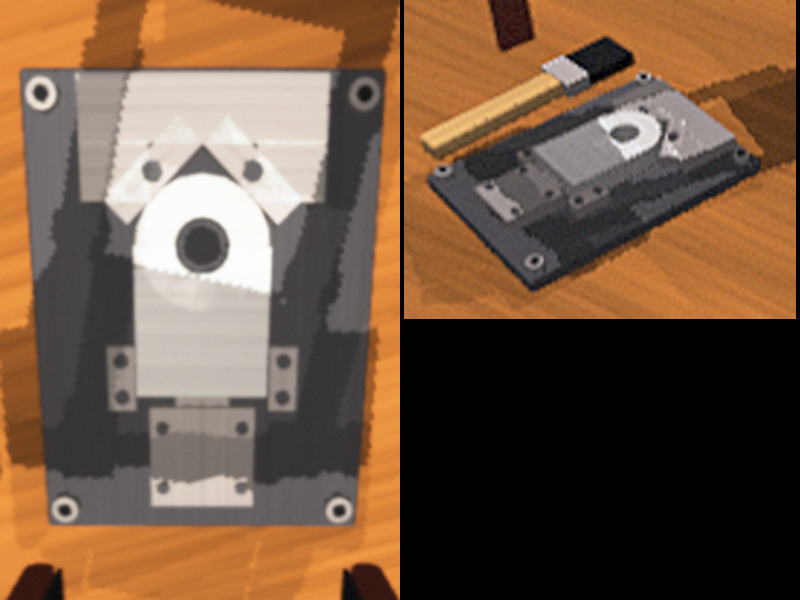

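The plate sits between the rails. Its round end is in the V (inner corner (203,147), bore (202,245)), its square end at (202,397) is against the pusher, and it lies flat in the scene view. One numeric check before handing in.

```bash
python3 - <<'E'
from n import *;import pickle
c=pickle.load(open("d4.pkl","rb"));u=np.array([np.cos(TH),np.sin(TH)]);v=np.array([-u[1],u[0]])
for n,p,z in[("apex",(203,147),.022),("bore",(202,245),.03),("sqL",(136.5,396),.03),("sqR",(267,396.5),.03),("sideL",(134,260),.03),("sideR",(271,260),.03),("railL",(136,347),.022),("railR",(269,347),.022)]:
    w=px2w(c,[uncrop(p,2,(220,0))],z)[0,:2]-T;print(n,np.round([w@u*1e3,w@v*1e3],1))
E
```

```text
apex [68.8 -1.5]
bore [31.  -1.2]
sqL [-31.2  27.1]
sqR [-31.3 -29.3]
sideL [25.1 26.6]
sideR [ 25.2 -29.3]
railL [-11.2  27.4]
railR [-11.1 -30.3]
```

```bash
python3 -c "
from cell import ctrl;print(ctrl.hand_in())"
```

```text
the job is handed in; nothing more can be done
None
```

I lifted the blank off its post, loaded it in the nest and released it, and handed the job in. The last pictures show it flat, with the rounded end in the V and the square end against the pusher. I didn't go near the other plates, the brush or the can. The hand-in gave no verdict.

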